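# Rock a stuck tube block out of the dry-bath heater

## Robot

A 7-joint arm with a two-finger parallel gripper is mounted at the origin on a cart in front of the work surface, level with it; the furniture and walls round the work are solid. World frame = base frame: x ahead of the robot, y to its left, z up, the work surface at z = 0. Lengths are in m, angles in rad, forces in N, time in s.
With the tool pointing down it reaches from about 0.425 to 0.875 m from the base axis. Payload 8.4 kg.
Tool frame: the origin (TCP) lies at the very end of the fingers, on their centre line; the grasp point (between the pads) lies robot.grasp_offset behind it (robot.grasp_offset is the distance from the TCP to the grasp point, in m); z points along the fingers, y is the line along which they close (so a half turn about z gives the same grasp; the last joint's range is limited). The gripper opens to 87 mm and grips with 3 to 60 N. Pads are 19 mm wide; open, the fingers measure 117 mm over their backs; the gripper's body (75 mm by 190 mm) begins 51 mm behind the grasp point.
Start: joints at [1.22, 0.333, 0.04, 1.465, -0.013, 1.343, -0.059], TCP at [0.162, -0.629, 0.223] pointing down, gripper open.
Joint ranges: [-2.58, 2.58], [-0.38, 2.09], [-1.3, 1.39], [0.25, 2.4], [-1.5, 4.64], [0.08, 2.09], [-2.65, 2.65]. Speed limits (rad/s): [2.22, 2.22, 2.79, 2.79, 3.14, 3.14, 3.14].

## Interface

Orientations are given as [roll, pitch, yaw] about the fixed x, y, z axes, in that order (R = Rz(yaw) Ry(pitch) Rx(roll)).
In Python, from station import robot, eyes gives the robot as it stands (robot), with the cameras (eyes).
- The arm moves only by the tool drive_effector, called after "Call:" as name(argument=value, ...) on one line, values as JSON. Schema: {"type":"object","properties":{"ticks":{"type":"array","items":{"type":"object","properties":{"dx":{"type":"number"},"dy":{"type":"number"},"dz":{"type":"number"},"turn":{"type":"number"},"aperture":{"type":"number"}},"additionalProperties":false,"required":["aperture"]},"minItems":1,"maxItems":12},"grip_n":{"type":"number"},"only":{"type":"string"},"quiet":{"type":"boolean"},"lines":{"type":"string"}},"required":["ticks"],"additionalProperties":false}. ticks is a list of rows, 1 to 12 of them, each an object with the fields dx, dy, dz (the shift in m), turn (a turn about the tool's z in rad), aperture (the finger opening in m); a field left out counts as zero (the opening has to be given); each row shifts and turns the commanded pose from where the row before left it, along the tool's axes as they then stand; what a row does not reach is not made up. A row lasts 1/8 s, in which the tool goes at most 0.0625 m and 0.188 rad, less where a joint would pass 70% of its speed; a pose out of reach is approached as far as the arm can. The fingers move at their own pace and stop on an object; grip_n is the grip in N (left out, the last holds). Time passes only in rows, so rows that do not move let the fingers close. The tool returns the time, the measured TCP pose, the force, the opening and the grip force at its end. only (a regular expression) keeps the lines of the reply that match it, lines (a string "A,B") keeps lines A to B, and quiet returns only ok. Input that does not fit is refused with a message, and nothing moves.
- robot.read_state(): the state, without advancing time (a new reading comes with each control period).
- eyes.read_camera(name): name is "side" or "top" or "wrist"; returns the picture (420x560x3 uint8, blue, green, red); there is no depth.
- eyes.camera_params(name): a dict with "fovy" (degrees; the focal length in pixels is half the picture's height over the tangent of half this angle, whatever the lens; pixels are square), "cx", "cy" (the principal point, pixels), "position" and "orientation" of the camera in the world; the wrist camera has in their place "tool_from_camera" (4x4, takes a point from camera to tool coordinates, whose origin is the TCP and whose axes are the flange's). Camera axes: x right, y up, looking along -z (the intrinsics and any distortion apply to the point x, -y, -z); pixel columns grow to the right and rows downward; lengths in m; the calibration is good to about 2 mm. A picture is of the moment at which its call begins: read the wrist's pose just before it. camera_params takes no time and is no camera call.
- robot.sign_off(): hands the job in; it is judged then, once.
The state is a dict: "time_s": time; "joint_positions": joint angles; "qd": joint speeds; "joint_efforts": joint torques, N m; "tool_pos": TCP position; "orientation": TCP orientation; "ft_force": force on the tool from outside, world axes, zero at the start; "torque": the same for the moment, N m; "width": finger opening in m; "gripper_force": force on a finger pad.
Only numpy, scipy, OpenCV 4.12 (cv2) and the standard library are available. Lean on these libraries where they do the work, as an engineer would, in place of code of your own. Each camera call takes 0.05 s, during which the arm holds its last target. There are 200 camera calls.

## Task

Lift the blue cover off the small white dry-bath heater and hang it by its wire loop on the hook of the stand. Then take the aluminium tube block that was under it by its black handle and, while it is still in its well, rock it clearly to the heater's left, then to its right, and so on (several degrees each way) to work it out of the sprung cheeks that grip it, without snatching it up high. Finish still holding it in the gripper, still and upright, about 2 cm clear above the well it came from, with the cover left hanging and the bottles left alone.

Things in the scene. Friction and masses are not known exactly. Their poses are not given: they have to be found in the camera images.
- heater: white dry-bath heater, fixed, 130 (x) x 110 (y) x 60 mm high, dark display on its front (-x) side. Origin: centre of its underside; z up, +y its left (seen by one facing +x). In the middle of its top is a well 56 (x) x 60 (y) mm, floor 33 mm above the bench
- well_mouth (a point): centre of the well's mouth, on the heater's top, 60 mm above the bench. The block is out of the sprung cheeks when raised about 20 mm from its seat, and its underside is level with this point when raised 27 mm
- cheek_left (a joint): outward travel (m, -0.0015 to 0.007) of the sprung steel cheek that grips the block from the heater's left (+y): a level rod along x, 10 mm thick, axis 52 mm above the bench, touching the block's side 26 mm from the heater's middle, with about 22 N, 1.8 N more per mm. Both cheeks together resist a straight pull with 20 to 30 N
- cheek_right (a joint): the same for the cheek on the right (-y). Tilting the block about the heater's x axis, pivoting where the left cheek touches it, then where the right one does, and so on in turn, walks it up: its middle rises 26 mm per rad of tilt change, about 3 mm per 0.12 rad
- block: aluminium tube block 50 (x) x 52 (y) x 40 mm high, about 0.3 kg, with a black upright handle in the middle of its top, 20 (x) x 18 (y) mm, top 75 mm above the block's underside. Origin: centre of its underside; z up. It starts seated in the heater's well, axes as the heater's, underside 33 mm above the bench, hidden under the cover. It can tilt about 0.15 rad either way about x in the well
- block_grip (a point): point on the block's handle axis, 62 mm above the block's underside (13 mm below the handle's top, 22 mm above the block's top face); grip across y here
- cover: loose blue plastic cover, an upside-down box 72 x 72 x 56 mm, walls 3 mm, about 80 g, over the block on the heater's top, 60 mm above the bench. Origin: centre of its lower rim; z up. On top a white grip stub 16 (x) x 36 (y) mm, 56 to 80 mm above the rim; on it a steel wire loop, 6 mm wire, upright in the cover's y-z plane, topmost point 117 mm above the rim
- cover_grip (a point): middle of the white grip stub, 68 mm above the cover's rim, 12 mm above the cover's top; grip across y (36 mm), keeping the fingertips above the cover's top
- cover_eye (a point): centre of the loop's hole, 96 mm above the cover's rim; the hole is 26 mm wide (y) and 31 mm high, open along the cover's x
- hook_stand: steel stand fixed to the bench: round base 90 mm across, 13 mm high, post 12 mm thick at its centre. Origin: centre of the base's underside. From the post, 170 mm above the bench, a bar 7 mm thick runs level along -x for 82 mm, then turns up 12 mm at the tip. Nothing stands higher than the tip
- hook_seat (a point): point on the axis of the hook's bar, 55 mm from the post, 170 mm above the bench; axes as the stand's (bar along x, its free end towards -x). The hung loop may lie anywhere along the bar; hung, the loop's centre is about 12 mm below the bar's axis
- hook_tip (a point): upturned free end of the hook, 90 mm from the post, 182 mm above the bench (the wire's rounded end stands 3.5 mm higher)
- stain_blue: dropper bottle with blue stain, 37 mm across, 98 mm high; origin: centre of its underside. Leave alone
- brown_bottle_2: brown bottle with white cap, 60 mm across, 124 mm high; origin: centre of its underside. Leave alone
- immersion_oil: small dark bottle with black cap, 29 mm across, 62 mm high; origin: centre of its underside. Leave alone

How it is judged:
On the way, in this order (a step that is already met when the one before it is completed fails the run):
1. the cover hangs by its loop on the hook, let go (x of cover_eye in the frame of hook_seat between -0.036 and 0.036 m and y of cover_eye in the frame of hook_seat between -0.02 and 0.02 m and z of cover_eye in the frame of hook_seat between -0.03 and 0 m and contact force between cover and hook_stand above 0.2 N and contact force between the fingers and cover below 0.05 N), for 0.3 s.
2. the held block, still down in its well (raised less than 19 mm), is rocked to the heater's left (+y) by more than 0.07 rad (4 degrees) (z of block in the frame of heater below 0.052 m and angle between the z axis of block and the z axis of heater, either way round above 0.07 rad and y of block_grip in the frame of heater above 0.003 m and contact force between the fingers and block above 0.5 N), for 0.05 s.
3. after that, still down in its well, it is rocked to the right (-y) by more than 0.07 rad (z of block in the frame of heater below 0.052 m and angle between the z axis of block and the z axis of heater, either way round above 0.07 rad and y of block_grip in the frame of heater below -0.003 m and contact force between the fingers and block above 0.5 N), for 0.05 s.
At the end, for the whole second after the job is handed in: the gripper holds the block still, within 0.2 rad of upright and 30 mm of the middle of the well, its underside 4 to 45 mm above the heater's top, touching nothing but the fingers; the cover hangs by its loop on the hook, let go (all of step 1 and z of block in the frame of heater between 0.064 and 0.105 m and horizontal distance between block and heater below 0.03 m and angle between block's own z axis and vertical below 0.2 rad and linear speed of block below 0.03 m/s and contact force between block and the fingers above 1 N and contact force between block and heater below 0.05 N); the arm keeps its last pose, push and grip.
It fails at once if the block is snatched up more than 80 mm above the heater's top (z of block in the frame of heater above 0.14 m).
It fails at once if a bottle is moved more than 30 mm (distance of any of stain_blue, brown_bottle_2, immersion_oil from where it was at the start of the episode above 0.03 m).
It also fails if it takes over 51 s, if anything falls off the work surface, if the arm or the gripper's body presses on something with over 40 N, if the wrist force passes 120 N, or if a joint passes its speed limit or range.

## Working session

There is one attempt and no reset: what is moved stays moved. The work goes in short steps, Python scripts to look and compute and a tool call to move; the robot and the scene stay as the last step left them, time stands still between calls to the robot, and variables do not carry over. Pictures are saved under pics/ and viewed, at most 10 in all, crops included, and the job is handed in when it is done.

```bash
ls; mkdir -p pics
```

Run:
```python
from station import robot, eyes
import cv2
s=robot.read_state(); print(s, robot.grasp_offset)
for n in("side","top","wrist"):
    print(n,eyes.camera_params(n)); cv2.imwrite(f"pics/{n}0.png",eyes.read_camera(n))
```

```text
pics
station.py
{'time_s': 0.0, 'joint_positions': array([ 1.21977445,  0.33389758,  0.03986208,  1.46628418, -0.01340467,
        1.34329908, -0.05854089]), 'qd': array([-0.00062269, -0.0001538 ,  0.00045344,  0.00094869, -0.00115472,
       -0.00062295,  0.00035983]), 'joint_efforts': array([-5.87758095e-04, -6.56343627e+01,  1.33440033e+00, -4.03809929e+01,
       -5.98701672e-02,  4.44777554e-02,  1.35448172e-04]), 'tool_pos': array([ 0.16182048, -0.62904282,  0.22166141]), 'orientation': array([-3.13997350e+00,  1.01387014e-04,  2.51773697e-01]), 'ft_force': array([1.06378342, 0.26540138, 0.19855918]), 'torque': array([-0.04023039, -0.03375941,  0.0459536 ]), 'gripper_force': 0.0, 'width': 0.08705879845339697} 0.0187
side {'fovy': 48.128770528078775, 'cx': 284.5996033243902, 'cy': 216.63817134982048, 'position': array([0.61277378, 0.84577469, 0.57209809]), 'orientation': array([ 1.15209778,  0.008754  , -3.11882074])}
top {'fovy': 51.20143522945929, 'cx': 278.9714978670636, 'cy': 200.89554333020908, 'position': array([ 0.5476731 , -0.1383887 ,  1.18838107]), 'orientation': array([ 7.74832486e-02, -8.93442733e-04, -1.55791839e+00])}
wrist {'fovy': 63.61018552952196, 'cx': 279.1524381667788, 'cy': 208.0068694107002, 'tool_from_camera': array([[ 1.11864267e-03,  9.58740171e-01,  2.84281610e-01,
         7.93181189e-02],
       [ 9.99999137e-01, -8.76545350e-04, -9.78826826e-04,
         3.36893259e-06],
       [-6.89254875e-04,  2.84282459e-01, -9.58740324e-01,
        -1.61937066e-01],
       [ 0.00000000e+00,  0.00000000e+00,  0.00000000e+00,
         1.00000000e+00]])}
```

View pics/top0.png

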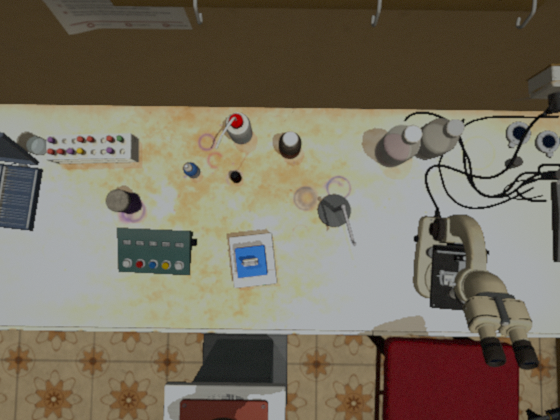

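View pics/side0.png

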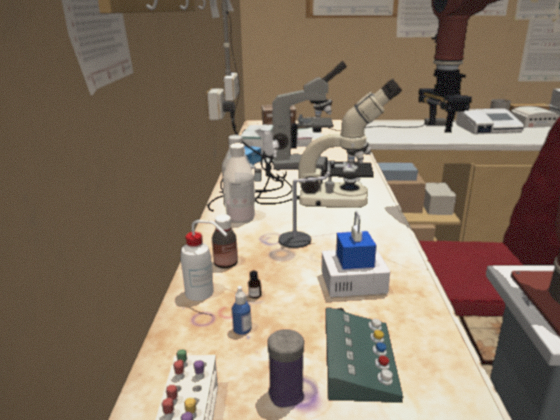

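The top view shows the heater with the blue cover at about (250,260), and the stand base at (334,210) with its hook pointing down to (353,243). The side view shows the cover loop at (356,222) and the stand post top at (295,180).

Create h.py:
```python
import numpy as np, cv2
from scipy.spatial.transform import Rotation as R
from station import robot, eyes
def cam(n):
    p=eyes.camera_params(n); f=210/np.tan(np.radians(p["fovy"]/2))
    if n=="wrist":
        s=robot.read_state(); T=np.array(p["tool_from_camera"]); Rt=R.from_euler("xyz",s["orientation"]).as_matrix()
        return f,p["cx"],p["cy"],Rt@T[:3,:3],s["tool_pos"]+Rt@T[:3,3]
    return f,p["cx"],p["cy"],R.from_euler("xyz",p["orientation"]).as_matrix(),np.array(p["position"])
def plane(c,uv,z):
    f,cx,cy,M,o=c; d=M@np.array([(uv[0]-cx)/f,-(uv[1]-cy)/f,-1]); return o+d*(z-o[2])/d[2]
def proj(c,P):
    f,cx,cy,M,o=c; q=M.T@(np.array(P)-o); return np.array([cx-f*q[0]/q[2],cy+f*q[1]/q[2]]).round(1)
def blobs(m,amin=30):
    n,l,s,c=cv2.connectedComponentsWithStats(m.astype(np.uint8)); return [(s[i].tolist(),c[i].round(1)) for i in range(1,n) if s[i][4]>amin]
```

Run:
```python
from h import *
t=cv2.imread("pics/top0.png"); s=cv2.imread("pics/side0.png"); ct=cam("top"); cs=cam("side")
def blue(im):
    h=cv2.cvtColor(im,cv2.COLOR_BGR2HSV); return cv2.inRange(h,(100,150,80),(125,255,255))
for im,n in((t,"top"),(s,"side")):
    m=blue(im); print(n,blobs(m))
    if n=="top":
        m=cv2.morphologyEx(m,cv2.MORPH_CLOSE,np.ones((15,15)))
        k,l,st,c=cv2.connectedComponentsWithStats(m); i=1+np.argmax(st[1:,4])
        r=cv2.minAreaRect(np.argwhere(l==i)[:,::-1].astype(np.float32)); print(r,plane(ct,r[0],.116))
for uv,z in(((334,210),.0065),((353,243),.182),((343,208),.17)): print(uv,plane(ct,uv,z))
a=t[160:300,210:370]; cv2.imwrite("pics/topc.png",cv2.resize(a,None,fx=5,fy=5,interpolation=cv2.INTER_CUBIC)[:600 if 0 else 700])
both=np.vstack([cv2.resize(t[190:300,215:375],(800,550),interpolation=cv2.INTER_CUBIC)])
cv2.imwrite("pics/topc.png",both)
cv2.imwrite("pics/sidec.png",cv2.resize(s[170:300,260:400],(646,600),interpolation=cv2.INTER_CUBIC))
```

```text
top [([186, 164, 11, 12, 43], array([192.3, 170.7])), ([235, 246, 32, 31, 696], array([251. , 260.9]))]
((250.7804718017578, 261.02435302734375), (28.712200164794922, 28.933063507080078), 83.6598129272461) [ 0.48362449 -0.07171535  0.116     ]
side [([338, 232, 37, 37, 1045], array([356.2, 250.9])), ([377, 344, 8, 7, 33], array([380.9, 346.7]))]
(334, 210) [ 0.61670309 -0.28718023  0.0065    ]
(353, 243) [ 0.53145607 -0.30876662  0.182     ]
(343, 208) [ 0.61208695 -0.2875336   0.17      ]
```

View pics/topc.png

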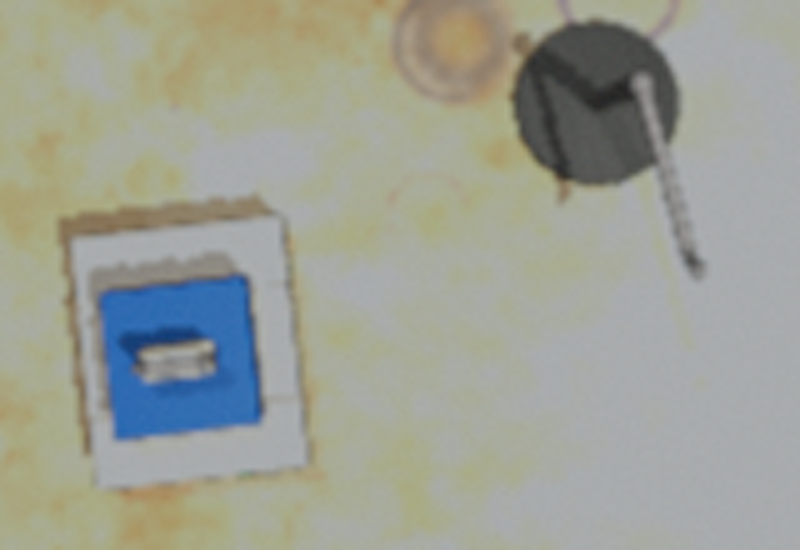

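View pics/sidec.png

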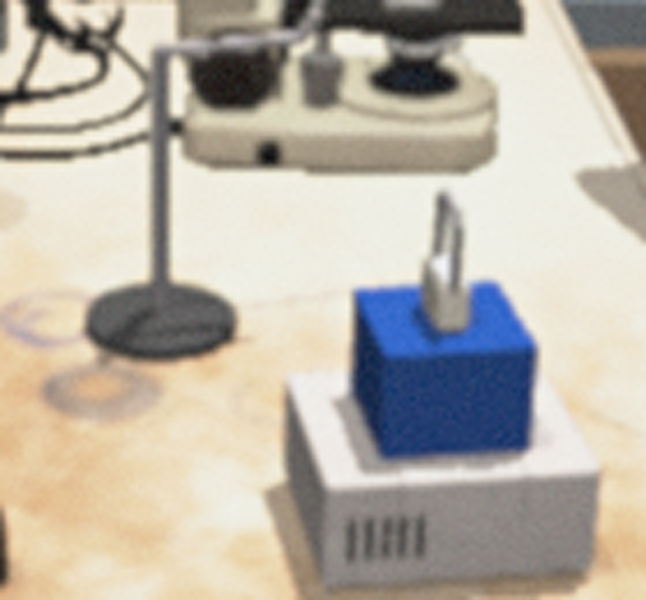

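Crops: heater top corners are at (70,237), (287,213), (312,465) and (98,488), cover stub at (177,360), base centre at (598,103), post top at (640,80) and hook tip at (695,268), all at 5x from origin (215,190).

Run:
```python
from h import *
t=cv2.imread("pics/top0.png"); ct=cam("top"); cs=cam("side")
U=lambda u,v:(215+u/5-.4,190+v/5-.4)
H=[plane(ct,U(*c),.06) for c in((70,237),(287,213),(312,465),(98,488))]
hc=np.mean(H,0); fwd=(H[0]+H[1]-H[2]-H[3])/2; left=(H[0]+H[3]-H[1]-H[2])/2
print("heater",hc,fwd,np.linalg.norm(fwd),np.linalg.norm(left),np.arctan2(fwd[1],fwd[0]),np.arctan2(-left[0],left[1]))
g=cv2.cvtColor(t,cv2.COLOR_BGR2GRAY)
m=cv2.inRange(t[190:230,310:355],(0,0,0),(100,100,100)); m=cv2.morphologyEx(m,cv2.MORPH_CLOSE,np.ones((5,5)))
cn=max(cv2.findContours(m,0,2)[0],key=cv2.contourArea); e=cv2.fitEllipse(cv2.convexHull(cn)); c=(e[0][0]+310,e[0][1]+190); print(e,c)
b=plane(ct,c,.013);print("base c",b, plane(ct,U(598,103),.013))
p=plane(ct,U(640,80),.1735);q=plane(ct,U(696,268),.184);print("post",p,"tip",q,"L",np.linalg.norm((p-q)[:2]),"yaw",np.arctan2(*(p-q)[1::-1]))
for n,P in(("covertop",[*hc[:2],.116]),("looptop",[*hc[:2],.177]),("post top",[*p[:2],.17]),("tip",[*q[:2],.184]),("base",[*b[:2],.013]),("cov corner",None)):
    if P: print(n,proj(cs,P), "crop",(proj(cs,P)-[260,170])*4.614)
```

```text
heater [ 0.483866   -0.07370969  0.06      ] [0.12740817 0.0157702  0.        ] 0.1283804573455654 0.11072946550660653 0.12315061677256942 0.12073768950413054
((23.592849731445312, 20.135696411132812), (31.9449462890625, 32.3211784362793), 120.97382354736328) (333.5928497314453, 210.1356964111328)
base c [ 0.61594434 -0.28526955  0.013     ] [ 0.61579248 -0.28690078  0.013     ]
post [ 0.61743379 -0.28608386  0.1735    ] tip [ 0.53105741 -0.31025345  0.184     ] L 0.08969418585428021 yaw 0.2728391609279369
covertop [355.4 236.4] crop [440.1756 306.3696]
looptop [356.9 210.6] crop [447.0966 187.3284]
post top [294.3 180.1] crop [158.2602  46.6014]
tip [327.8 171.8] crop [312.8292   8.3052]
base [294.9 235.6] crop [161.0286 302.6784]
```

Add to h.py:
```python
def go(P,yaw):
    s=robot.read_state(); y0=s["orientation"][2]; M=R.from_euler("xyz",[np.pi,0,yaw]).as_matrix()
    print("turn first",round((y0-yaw+np.pi)%(2*np.pi)-np.pi,4),"then shift",(M.T@(np.array(P)-s["tool_pos"])).round(4),"now",s["tool_pos"].round(4),s["orientation"].round(4),s["time_s"])
```

```bash
python3 -c "
from h import *
print(proj(cam('top'),robot.read_state()['tool_pos']))
go([.4838,-.0727,.222],.118)"
```

Call:
drive_effector(ticks=[{"turn":0.1338,"aperture":0.087},{"dx":0.005,"dy":-0.05,"aperture":0.087},{"dx":0.005,"dy":-0.05,"aperture":0.087},{"dx":0.005,"dy":-0.05,"aperture":0.087},{"dx":0.005,"dy":-0.05,"aperture":0.087}], grip_n=20)

```text
time_s: 0.78
tool_pos: [0.1581, -0.4268, 0.2223]
orientation: [-3.141, 0.0, 0.118]
ft_force: [0.1, 0.2, 1.2]
width: 0.0872
gripper_force: 0.0
```

```bash
python3 -c "
from h import *
go([.4838,-.0727,.222],.118)"
```

```text
turn first 0.0 then shift [ 3.651e-01 -3.133e-01  3.000e-04] now [ 0.1581 -0.4268  0.2223] [-3.1414e+00  1.0000e-04  1.1800e-01] 0.775
```

Call:
drive_effector(ticks=[{"dx":0.055,"dy":-0.015,"aperture":0.087},{"dx":0.055,"dy":-0.015,"aperture":0.087},{"dx":0.055,"dy":-0.015,"aperture":0.087},{"dx":0.033,"dy":-0.045,"aperture":0.087},{"dx":0.033,"dy":-0.045,"aperture":0.087},{"dx":0.033,"dy":-0.045,"aperture":0.087},{"dx":0.033,"dy":-0.045,"aperture":0.087},{"dx":0.033,"dy":-0.045,"aperture":0.087},{"dx":0.0351,"dy":-0.0433,"aperture":0.087},{"aperture":0.087}])

```text
time_s: 2.02
tool_pos: [0.4854, -0.0698, 0.2226]
orientation: [-3.14, -0.001, 0.125]
ft_force: [0.1, -0.3, 0.0]
width: 0.0871
gripper_force: 0.0
```

Run:
```python
from h import *
c=cam("wrist"); im=eyes.read_camera("wrist"); cv2.imwrite("pics/w1.png",im)
go([.4838,-.0727,.119],.118)
h=cv2.cvtColor(im,cv2.COLOR_BGR2HSV); m=cv2.inRange(h,(100,150,60),(125,255,255)); print(blobs(m,100))
for P in([.4838,-.0727,.116],[.4838,-.0727,.14],[.4838,-.0727,.177]): print(proj(c,P))
```

```text
turn first 0.0039 then shift [-6.000e-04  1.000e-04  1.034e-01] now [ 0.4844 -0.0725  0.2224] [-3.1409e+00  3.0000e-04  1.2190e-01] 2.075
[([235, 158, 88, 91, 5802], array([279.1, 197.3])), ([18, 165, 18, 17, 237], array([ 26.5, 173.2]))]
[282.4 210. ]
[282.7 219.1]
[283.2 236.9]
```

View pics/w1.png

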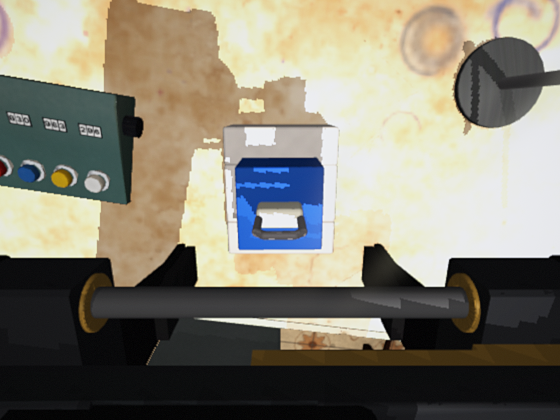

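The wrist view shows the stub and loop at about (279,216), the cover's blue outline spanning columns 235–323, and the fingertips at 196 and 363. That is centred, but the arm was still settling, so I'll measure again now that it is still.

Call:
drive_effector(ticks=[{"turn":0.004,"aperture":0.087},{"aperture":0.087}])

```text
time_s: 2.33
tool_pos: [0.4835, -0.0757, 0.2225]
orientation: [3.141, 0.0, 0.112]
ft_force: [0.2, 0.0, 0.5]
width: 0.0871
gripper_force: 0.0
```

Run:
```python
from h import *
c=cam("wrist"); im=eyes.read_camera("wrist")
h=cv2.cvtColor(im,cv2.COLOR_BGR2HSV); m=cv2.inRange(h,(100,150,60),(125,255,255)); m[:,:150]=0
ys,xs=np.where(m[:200]>0)
# side edges of the cover's top per row
for r in (165,175,185,195,210,225,240): 
    x=np.where(m[r])[0]; print(r,x.min(),x.max(),plane(c,((x.min()+x.max())/2,r),.116).round(4))
w=(im.min(2)>120)&(cv2.dilate(m,np.ones((25,25)))>0); print(blobs(w[200:250,255:305],20))
go([.4838,-.0727,.119],.118)
```

```text
165 228 315 [ 0.518  -0.0658  0.116 ]
175 228 315 [ 0.51   -0.0667  0.116 ]
185 229 315 [ 0.5019 -0.0679  0.116 ]
195 229 314 [ 0.4935 -0.0684  0.116 ]
210 230 314 [ 0.4808 -0.0702  0.116 ]
225 231 314 [ 0.4678 -0.072   0.116 ]
240 232 314 [ 0.4544 -0.0739  0.116 ]
[([0, 5, 40, 20, 680], array([18.2, 14.6])), ([0, 46, 50, 4, 178], array([26.2, 47.7]))]
turn first -0.0061 then shift [ 0.0006 -0.0028  0.1035] now [ 0.4835 -0.0756  0.2225] [3.1413e+00 2.0000e-04 1.1190e-01] 2.375
```

```bash
python3 -c "
from h import *
go([.4835,-.0700,.119],.122)"
```

```text
turn first -0.0101 then shift [ 0.0007 -0.0055  0.1035] now [ 0.4835 -0.0756  0.2225] [3.1413e+00 2.0000e-04 1.1190e-01] 2.375
```

Call:
drive_effector(ticks=[{"dx":0.0007,"dy":-0.0055,"turn":-0.01,"aperture":0.087},{"dz":0.04,"aperture":0.087},{"dz":0.04,"aperture":0.087},{"dz":0.0235,"aperture":0.087},{"aperture":0.087},{"aperture":0.087}], grip_n=20)

```text
time_s: 3.12
tool_pos: [0.4846, -0.0688, 0.1202]
orientation: [3.141, -0.001, 0.124]
ft_force: [-0.1, 0.2, 0.6]
width: 0.0868
gripper_force: 0.0
```

Call:
drive_effector(ticks=[{"aperture":0.03},{"aperture":0.03},{"aperture":0.03},{"aperture":0.03},{"aperture":0.03}], grip_n=20)

```text
time_s: 3.75
tool_pos: [0.484, -0.0689, 0.1191]
orientation: [-3.142, 0.0, 0.124]
ft_force: [-0.0, 0.4, -0.2]
width: 0.0453
gripper_force: 0.0
```

Call:
drive_effector(ticks=[{"aperture":0.03},{"aperture":0.03},{"aperture":0.03},{"dz":-0.01,"aperture":0.03},{"dz":-0.035,"aperture":0.03},{"dz":-0.04,"aperture":0.03},{"aperture":0.03},{"aperture":0.03}], grip_n=25)

```text
time_s: 4.75
tool_pos: [0.4838, -0.0689, 0.204]
orientation: [3.141, -0.0, 0.124]
ft_force: [0.0, -0.6, -1.3]
width: 0.0369
gripper_force: 25.0
```

Run:
```python
from h import *
c=cam("wrist"); im=eyes.read_camera("wrist"); cs=cam("side"); sd=eyes.read_camera("side")
cv2.imwrite("pics/w2.png",np.vstack([cv2.resize(im,(560,420))[:300], sd[150:330,:]]))
go([.4835,-.0700,.119],.122)
```

```text
turn first 0.0019 then shift [0.     0.0011 0.0842] now [ 0.4834 -0.0689  0.2032] [-3.141e+00  1.500e-03  1.239e-01] 4.85
```

View pics/w2.png

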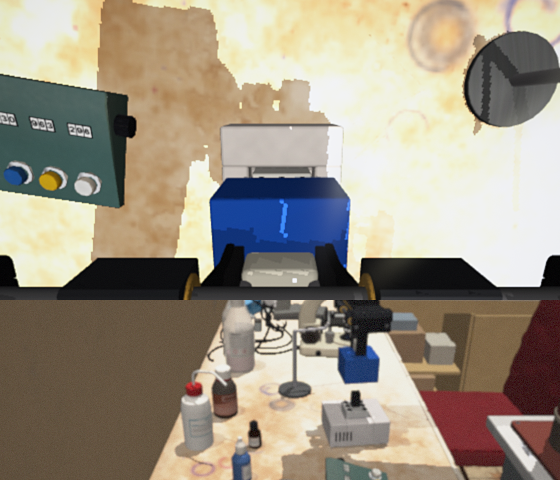

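The cover is held square in the gripper: stub at (280,272), fingers either side, and the heater with the block uncovered below. Next is the pre-hook pose.

```bash
python3 -c "
from h import *
go([.4926,-.3205,.200],.273)"
```

```text
turn first -0.1491 then shift [-0.0589  0.2448  0.0032] now [ 0.4834 -0.0689  0.2032] [-3.141e+00  1.500e-03  1.239e-01] 4.85
```

Call:
drive_effector(ticks=[{"turn":-0.149,"aperture":0.03},{"dx":-0.01,"dy":0.04,"aperture":0.03},{"dx":-0.01,"dy":0.042,"aperture":0.03},{"dx":-0.01,"dy":0.042,"aperture":0.03},{"dx":-0.01,"dy":0.042,"aperture":0.03},{"dx":-0.01,"dy":0.042,"dz":0.003,"aperture":0.03},{"dx":-0.009,"dy":0.037,"aperture":0.03},{"aperture":0.03},{"aperture":0.03},{"aperture":0.03},{"aperture":0.03}])

```text
time_s: 6.22
tool_pos: [0.4935, -0.3199, 0.2012]
orientation: [3.141, -0.0, 0.274]
ft_force: [-0.1, 0.6, -0.3]
width: 0.0302
gripper_force: 0.0
```

Run:
```python
from h import *
c=cam("wrist"); im=eyes.read_camera("wrist"); s=eyes.read_camera("side"); t=eyes.read_camera("top")
cv2.imwrite("pics/w3.png",im); cv2.imwrite("pics/s3.png",s); cv2.imwrite("pics/t3.png",t)
go([.4926,-.3205,.139],.273)
for n,P in(("tip",[.5311,-.3103,.1855]),("post",[.6170,-.2857,.1735]),("base",[.6165,-.2857,.013])): print(n,proj(c,P))
```

```text
turn first 0.0005 then shift [-0.0008 -0.0001  0.0622] now [ 0.4934 -0.3204  0.2012] [ 3.1414e+00 -2.0000e-04  2.7350e-01] 6.375
tip [280.5 186.3]
post [280.   5.]
base [279.3  54.6]
```

View pics/w3.png

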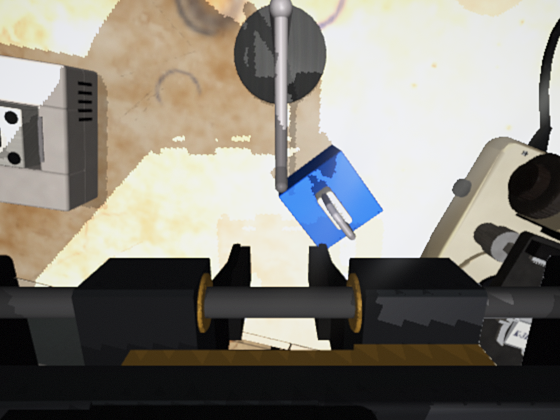

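The grip was lost: the cover now stands upright on the bench near the hook tip, at about (335,195) in the wrist view, turned, with the hook untouched. I'll look again to measure it and pick it up more firmly.

Run:
```python
from h import *
t=cv2.imread("pics/t3.png"); s=cv2.imread("pics/s3.png"); w=cv2.imread("pics/w3.png")
cv2.imwrite("pics/c3.png",np.hstack([cv2.resize(w[130:270,250:400],(400,373),interpolation=2),cv2.resize(s[180:300,240:380],(400,373),interpolation=2)]))
c=cam("wrist")
def blue(im,lo): return cv2.inRange(cv2.cvtColor(im,cv2.COLOR_BGR2HSV),(100,130,lo),(125,255,255))
print(blobs(blue(t,60),20)); print(blobs(blue(s,60),20)); print(blobs(blue(w,40),20))
m=blue(w,40); m[:, :250]=0; m=cv2.morphologyEx(m,cv2.MORPH_CLOSE,np.ones((25,25)))
cn=max(cv2.findContours(m,0,2)[0],key=cv2.contourArea); hull=cv2.approxPolyDP(cv2.convexHull(cn),4,True)[:,0]; print(hull.tolist())
for u in hull: print(u,plane(c,u,.056).round(4),plane(c,u,0).round(4))
```

```text
[([185, 164, 12, 12, 56], array([192.1, 170.5])), ([355, 237, 18, 13, 122], array([363.8, 243.1])), ([149, 262, 7, 7, 33], array([151.8, 264.8]))]
[([320, 206, 33, 28, 668], array([336. , 219.3])), ([377, 343, 9, 8, 55], array([380.9, 346.4]))]
[([279, 146, 103, 102, 4996], array([327.9, 196.2]))]
[[332, 146], [381, 211], [327, 247], [317, 246], [279, 193], [291, 175]]
[332 146] [ 0.5509 -0.3538  0.056 ] [ 0.5474 -0.3638  0.    ]
[381 211] [ 0.5055 -0.4177  0.056 ] [ 0.4938 -0.4394  0.    ]
[327 247] [ 0.4565 -0.3798  0.056 ] [ 0.4359 -0.3946  0.    ]
[317 246] [ 0.4549 -0.3701  0.056 ] [ 0.4339 -0.3831  0.    ]
[279 193] [ 0.4962 -0.3198  0.056 ] [ 0.4828 -0.3236  0.    ]
[291 175] [ 0.5156 -0.3258  0.056 ] [ 0.5057 -0.3307  0.    ]
```

View pics/c3.png

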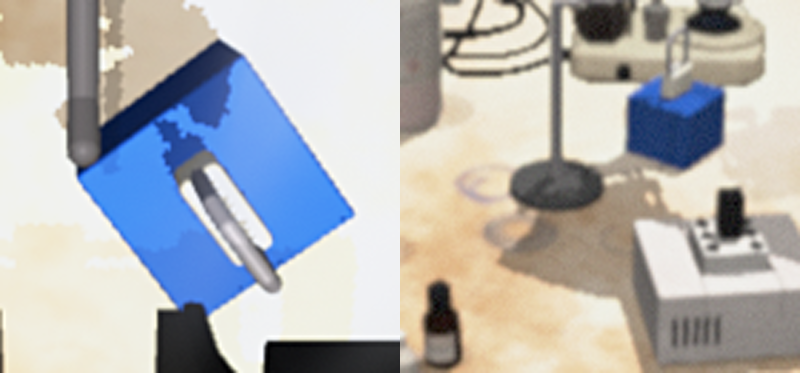

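Run:
```python
from h import *
c=cam("wrist"); cs=cam("side")
K=[(340.7,150.6),(383,210),(321,246),(280,195.6)]
P=np.array([plane(c,k,.056) for k in K]); print(P.round(4)); ctr=P.mean(0)
print("ctr",ctr,[np.linalg.norm(P[i]-P[i-1]).round(4) for i in range(4)])
for a,b in((0,1),(3,2)): d=P[a]-P[b]; print("ydir yaw",np.arctan2(d[1],d[0])-np.pi/2)
print("stub",plane(c,(334.7,210.6),.08)); print("side",proj(cs,[*ctr[:2],.056]),proj(cs,[*ctr[:2],.117]),proj(cs,[*ctr[:2],.0]))
go([*ctr[:2],.2],-.71)
```

```text
[[ 0.5491 -0.3627  0.056 ]
 [ 0.5069 -0.4192  0.056 ]
 [ 0.4559 -0.3739  0.056 ]
 [ 0.494  -0.3214  0.056 ]]
ctr [ 0.5014941  -0.36928608  0.056     ] [np.float64(0.0688), np.float64(0.0705), np.float64(0.0683), np.float64(0.0648)]
ydir yaw -0.6407682486947791
ydir yaw -0.6281805626845074
stub [ 0.49987515 -0.36935799  0.08      ]
side [335.8 208.6] [336.6 188.2] [335.1 226.7]
turn first 0.9835 then shift [0.038  0.0318 0.0012] now [ 0.4934 -0.3204  0.2012] [ 3.1414e+00 -2.0000e-04  2.7350e-01] 6.375
```

```bash
python3 -c "
from h import *
print(robot.read_state()['joint_positions'].round(3))
go([.5010,-.3693,.2],.933)"
```

```text
[ 0.83   0.248 -0.39   1.633  0.097  1.28  -0.874]
turn first -0.6595 then shift [-0.0348  0.0353  0.0012] now [ 0.4934 -0.3204  0.2012] [ 3.1414e+00 -2.0000e-04  2.7350e-01] 6.375
```

Call:
drive_effector(ticks=[{"turn":0.18,"aperture":0.087},{"turn":0.18,"aperture":0.087},{"turn":0.18,"aperture":0.087},{"turn":0.18,"aperture":0.087},{"turn":0.18,"aperture":0.087},{"turn":0.18,"aperture":0.087},{"turn":0.18,"aperture":0.087},{"turn":0.18,"aperture":0.087},{"turn":0.18,"aperture":0.087},{"turn":0.18,"aperture":0.087},{"turn":0.18,"aperture":0.087},{"turn":0.18,"aperture":0.087}], grip_n=60)

```text
time_s: 7.88
tool_pos: [0.4888, -0.3214, 0.1858]
orientation: [3.114, 0.016, -1.641]
ft_force: [-0.2, 0.7, -0.7]
width: 0.0872
gripper_force: 0.0
```

Call:
drive_effector(ticks=[{"turn":0.18,"aperture":0.087},{"turn":0.142,"aperture":0.087},{"dx":0.0175,"dy":-0.0175,"aperture":0.087},{"dx":0.0175,"dy":-0.0175,"aperture":0.087},{"aperture":0.087},{"aperture":0.087}])

```text
time_s: 8.62
tool_pos: [0.511, -0.3623, 0.1688]
orientation: [3.084, 0.029, -1.795]
ft_force: [-0.4, -0.8, 0.5]
width: 0.087
gripper_force: 0.0
```

Run:
```python
from h import *
c=cam("wrist"); im=eyes.read_camera("wrist"); cv2.imwrite("pics/w4.png",im)
go([.5010,-.3693,.0575],-2.2086)
for n,P in(("covertop",[.501,-.3693,.056]),("stubtop",[.501,-.3693,.08])): print(n,proj(c,P))
m=cv2.inRange(cv2.cvtColor(im,cv2.COLOR_BGR2HSV),(100,130,40),(125,255,255)); print(blobs(m,100))
```

```text
turn first 0.4135 then shift [0.0116 0.0038 0.1114] now [ 0.511  -0.3622  0.1689] [ 3.0841  0.0292 -1.7951] 8.675
covertop [282.4 189.6]
stubtop [284.5 197.8]
[([229, 127, 111, 113, 5974], array([282.8, 181.3]))]
```

View pics/w4.png

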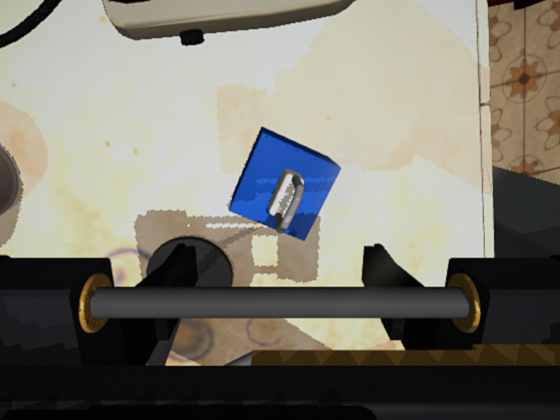

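```bash
python3 -c "
from h import *
print(robot.read_state()['joint_positions'].round(3))
go([.5010,-.3693,.2],.933)"
```

```text
[-0.012  0.443  0.757  1.565 -0.308  1.324 -2.573]
turn first -2.7281 then shift [-0.0116 -0.0038 -0.0311] now [ 0.511  -0.3622  0.1689] [ 3.0841  0.0292 -1.7951] 8.675
```

The wrist view shows the cover upright at about (283,180), but joint 7 hit its range limit. I'll turn back the other way.

Call:
drive_effector(ticks=[{"dz":-0.015,"turn":-0.18,"aperture":0.087},{"dz":-0.015,"turn":-0.18,"aperture":0.087},{"turn":-0.18,"aperture":0.087},{"turn":-0.18,"aperture":0.087},{"turn":-0.18,"aperture":0.087},{"turn":-0.18,"aperture":0.087},{"turn":-0.18,"aperture":0.087},{"turn":-0.18,"aperture":0.087},{"turn":-0.18,"aperture":0.087},{"turn":-0.18,"aperture":0.087},{"turn":-0.18,"aperture":0.087},{"turn":-0.18,"aperture":0.087}], grip_n=60)

```text
time_s: 10.18
tool_pos: [0.5125, -0.3634, 0.1993]
orientation: [-3.086, 0.031, 0.373]
ft_force: [0.6, 0.3, 0.1]
width: 0.0868
gripper_force: 0.0
```

```bash
python3 -c "
from h import *
print(robot.read_state()['joint_positions'].round(3))
go([.5010,-.3693,.2],.933)"
```

```text
[ 0.265  0.361  0.374  1.508 -0.137  1.362 -0.545]
turn first -0.5601 then shift [-0.0116 -0.0057 -0.0007] now [ 0.5125 -0.3634  0.1993] [-3.0858  0.0309  0.3729] 10.175
```

Add to h.py:
```python
def go(P,yaw):
    s=robot.read_state(); M=R.from_euler("xyz",s["orientation"]); y0=s["orientation"][2]; t=(y0-yaw+np.pi)%(2*np.pi)-np.pi
    M=(M*R.from_euler("z",t)).as_matrix()
    print("turn first",round(t,4),"then shift",(M.T@(np.array(P)-s["tool_pos"])).round(4),"axes\n",M.round(3),"now",s["tool_pos"].round(4),s["orientation"].round(4),s["time_s"])
```

```bash
python3 -c "
from h import *
go([.5010,-.3693,.2],.933)"
```

```text
turn first -0.5601 then shift [-0.0116 -0.0057 -0.0004] axes
 [[ 0.596  0.801 -0.049]
 [ 0.803 -0.595  0.041]
 [ 0.003 -0.064 -0.998]] now [ 0.5125 -0.3634  0.1993] [-3.0858  0.0309  0.3729] 10.175
```

Call:
drive_effector(ticks=[{"turn":-0.187,"aperture":0.087},{"turn":-0.187,"aperture":0.087},{"turn":-0.186,"aperture":0.087},{"dx":-0.0116,"dy":-0.0057,"aperture":0.087},{"aperture":0.087},{"aperture":0.087}])

```text
time_s: 10.92
tool_pos: [0.5011, -0.3698, 0.1994]
orientation: [-3.078, -0.003, 0.923]
ft_force: [0.4, -0.3, -0.6]
width: 0.0869
gripper_force: 0.0
```

Run:
```python
from h import *
c=cam("wrist"); im=eyes.read_camera("wrist"); cv2.imwrite("pics/w5.png",im)
go([.5010,-.3693,.060],.933)
for n,P in(("covertop",[.501,-.3693,.056]),("stubtop",[.501,-.3693,.08]),("looptop",[.501,-.3693,.117]),("tip",[.5311,-.3103,.1855])): print(n,proj(c,P))
m=cv2.inRange(cv2.cvtColor(im,cv2.COLOR_BGR2HSV),(100,130,40),(125,255,255)); print(blobs(m,100))
for r in range(110,260,15):
    x=np.where(m[r])[0]
    if len(x)>20: print(r,x.min(),x.max())
w=(im.min(2)>110).astype(np.uint8); print([b for b in blobs(w,60) if abs(b[1][0]-280)<60 and b[1][1]>120])
```

```text
turn first -0.0091 then shift [-0.0004  0.0085  0.139 ] axes
 [[ 0.595  0.802 -0.049]
 [ 0.803 -0.594  0.041]
 [ 0.003 -0.064 -0.998]] now [ 0.5013 -0.3696  0.1993] [-3.0777e+00 -2.8000e-03  9.2390e-01] 10.975
covertop [287.5 196.1]
stubtop [286.4 203. ]
looptop [284.3 216.1]
tip [255.8 134.9]
[([248, 152, 79, 81, 5187], array([287.2, 189.7]))]
155 253 323
170 249 325
185 249 325
200 249 324
215 250 323
230 250 323
[([0, 0, 560, 287, 105407], array([291.3, 141.6])), ([183, 318, 111, 48, 3577], array([242. , 336.3])), ([294, 318, 82, 32, 851], array([317.7, 329.2]))]
```

Call:
drive_effector(ticks=[{"dy":0.0026,"dz":0.043,"turn":-0.009,"aperture":0.087},{"dy":0.0026,"dz":0.043,"aperture":0.087},{"dy":0.0018,"dz":0.03,"aperture":0.087},{"dy":0.0013,"dz":0.0215,"aperture":0.087},{"aperture":0.087},{"aperture":0.05}], grip_n=60)

```text
time_s: 11.72
tool_pos: [0.5017, -0.3693, 0.0624]
orientation: [-3.079, -0.003, 0.934]
ft_force: [-0.0, -0.5, 0.2]
width: 0.0823
gripper_force: 0.0
```

Call:
drive_effector(ticks=[{"aperture":0},{"aperture":0},{"aperture":0},{"aperture":0},{"aperture":0},{"aperture":0},{"aperture":0},{"aperture":0}], grip_n=60)

```text
time_s: 12.72
tool_pos: [0.5014, -0.3694, 0.0617]
orientation: [-3.078, -0.003, 0.935]
ft_force: [1.4, -0.6, 0.6]
width: 0.0155
gripper_force: 59.8
```

Call:
drive_effector(ticks=[{"dz":-0.02,"aperture":0},{"dy":-0.002,"dz":-0.035,"aperture":0},{"dy":-0.003,"dz":-0.035,"aperture":0},{"aperture":0},{"aperture":0}], grip_n=60)

```text
time_s: 13.35
tool_pos: [0.5014, -0.3696, 0.1517]
orientation: [-3.077, -0.003, 0.935]
ft_force: [0.1, 0.7, -1.6]
width: 0.0155
gripper_force: 59.7
```

```bash
python3 -c "
from h import *
go([.43,-.25,.155],.935)"
```

```text
turn first -0.0002 then shift [ 0.0538 -0.1284  0.0051] axes
 [[ 0.594  0.803 -0.05 ]
 [ 0.805 -0.592  0.041]
 [ 0.003 -0.064 -0.998]] now [ 0.5014 -0.3696  0.1517] [-3.0774 -0.0034  0.9348] 13.35
```

Call:
drive_effector(ticks=[{"dx":0.006,"dy":-0.014,"aperture":0},{"dx":0.012,"dy":-0.029,"aperture":0},{"dx":0.012,"dy":-0.029,"dz":0.002,"aperture":0},{"dx":0.012,"dy":-0.029,"dz":0.003,"aperture":0},{"dx":0.008,"dy":-0.02,"aperture":0},{"dx":0.0038,"dy":-0.0074,"aperture":0},{"aperture":0},{"aperture":0}], grip_n=60)

```text
time_s: 14.35
tool_pos: [0.4303, -0.2508, 0.1548]
orientation: [-3.078, -0.003, 0.934]
ft_force: [0.5, 0.6, -1.4]
width: 0.0153
gripper_force: 59.7
```

```bash
python3 -c "
from h import *
go([.43,-.25,.0625],.935)"
```

```text
turn first -0.0008 then shift [0.0002 0.0052 0.0922] axes
 [[ 0.594  0.803 -0.05 ]
 [ 0.805 -0.592  0.04 ]
 [ 0.003 -0.064 -0.998]] now [ 0.4303 -0.2508  0.1548] [-3.0776e+00 -2.9000e-03  9.3420e-01] 14.35
```

Call:
drive_effector(ticks=[{"dy":0.0023,"dz":0.04,"aperture":0},{"dy":0.002,"dz":0.035,"aperture":0},{"dy":0.0009,"dz":0.0172,"aperture":0},{"aperture":0},{"aperture":0.087},{"aperture":0.087},{"aperture":0.087},{"aperture":0.087},{"aperture":0.087},{"aperture":0.087},{"dz":-0.04,"aperture":0.087},{"dz":-0.045,"aperture":0.087}])

```text
time_s: 15.85
tool_pos: [0.4334, -0.2527, 0.1479]
orientation: [-3.076, -0.003, 0.935]
ft_force: [0.4, 0.7, -0.0]
width: 0.0839
gripper_force: 0.0
```

Call:
drive_effector(ticks=[{"turn":0.18,"aperture":0.087},{"turn":0.18,"aperture":0.087},{"turn":0.18,"aperture":0.087},{"turn":0.18,"aperture":0.087},{"turn":0.18,"aperture":0.087},{"turn":0.18,"aperture":0.087},{"turn":0.18,"aperture":0.087},{"turn":0.18,"aperture":0.087},{"turn":0.131,"aperture":0.087},{"aperture":0.087},{"aperture":0.087}])

```text
time_s: 17.23
tool_pos: [0.4339, -0.2529, 0.1474]
orientation: [-3.138, 0.064, -0.633]
ft_force: [-0.4, -0.4, -0.2]
width: 0.0868
gripper_force: 0.0
```

```bash
python3 - <<'E'
from h import *
c=cam("wrist"); im=eyes.read_camera("wrist"); cv2.imwrite("pics/w6.png",im)
print(robot.read_state()['joint_positions'].round(3))
go([.43,-.25,.060],-.637)
for n,P in(("covertop",[.43,-.25,.056]),("stubtop",[.43,-.25,.08]),("looptop",[.43,-.25,.117])): print(n,proj(c,P))
E
```

```text
[ 0.124  0.136  0.356  1.879 -0.065  1.198 -1.701]
turn first 0.0034 then shift [0.0007 0.0003 0.0876] axes
 [[ 0.802 -0.595 -0.05 ]
 [-0.594 -0.804  0.041]
 [-0.064 -0.003 -0.998]] now [ 0.4339 -0.253   0.1475] [-3.1382  0.064  -0.6336] 17.275
covertop [280.5 211.6]
stubtop [280.5 223.4]
looptop [280.6 246.7]
```

View pics/w6.png

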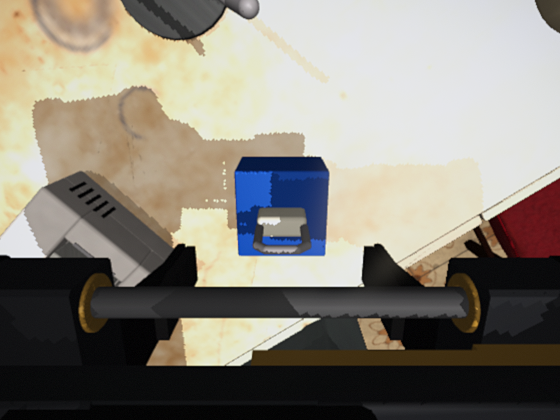

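The cover is square to the gripper, stub at (281,222) and loop at (281,240). Now the regrip across y.

Call:
drive_effector(ticks=[{"dz":0.04,"aperture":0.087},{"dx":0.0007,"dy":0.0003,"dz":0.03,"aperture":0.087},{"dz":0.0193,"aperture":0.087},{"aperture":0.06},{"aperture":0},{"aperture":0},{"aperture":0},{"aperture":0},{"aperture":0},{"aperture":0},{"aperture":0},{"aperture":0}], grip_n=60)

```text
time_s: 18.77
tool_pos: [0.4299, -0.25, 0.0583]
orientation: [-3.138, 0.064, -0.636]
ft_force: [-0.4, 0.0, 0.0]
width: 0.0361
gripper_force: 60.2
```

```bash
python3 -c "
from h import *
go([.43,-.25,.15],.273)"
```

```text
turn first -0.909 then shift [-0.0033 -0.0048 -0.0916] axes
 [[ 0.962  0.268 -0.05 ]
 [ 0.27  -0.962  0.041]
 [-0.037 -0.053 -0.998]] now [ 0.4299 -0.25    0.0583] [-3.1384  0.0641 -0.636 ] 18.775
```

Call:
drive_effector(ticks=[{"dx":-0.001,"dz":-0.015,"aperture":0},{"dx":-0.002,"dz":-0.03,"aperture":0},{"dx":-0.002,"dz":-0.035,"aperture":0},{"turn":-0.13,"aperture":0},{"turn":-0.13,"aperture":0},{"turn":-0.13,"aperture":0},{"turn":-0.13,"aperture":0},{"turn":-0.13,"aperture":0},{"turn":-0.13,"aperture":0},{"turn":-0.129,"aperture":0},{"aperture":0},{"aperture":0}], grip_n=60)

```text
time_s: 20.27
tool_pos: [0.43, -0.2504, 0.139]
orientation: [-3.09, 0.036, 0.271]
ft_force: [-1.5, 0.3, -1.5]
width: 0.0361
gripper_force: 60.2
```

```bash
python3 -c "
from h import *
go([.4883,-.3204,.1384],.273)"
```

```text
turn first -0.0022 then shift [ 0.0373  0.083  -0.0051] axes
 [[ 0.962  0.267 -0.049]
 [ 0.269 -0.962  0.04 ]
 [-0.036 -0.052 -0.998]] now [ 0.43   -0.2504  0.139 ] [-3.0895  0.0364  0.2708] 20.275
```

Call:
drive_effector(ticks=[{"dx":0.003,"dy":0.008,"aperture":0},{"dx":0.009,"dy":0.02,"dz":-0.0015,"aperture":0},{"dx":0.009,"dy":0.02,"dz":-0.0015,"aperture":0},{"dx":0.009,"dy":0.02,"dz":-0.0015,"aperture":0},{"dx":0.0053,"dy":0.011,"dz":-0.0006,"aperture":0},{"dx":0.002,"dy":0.004,"aperture":0},{"aperture":0},{"aperture":0}])

```text
time_s: 21.28
tool_pos: [0.488, -0.3198, 0.1379]
orientation: [-3.089, 0.037, 0.274]
ft_force: [-0.3, -0.0, -0.8]
width: 0.0362
gripper_force: 60.2
```

Run:
```python
from h import *
c=cam("wrist"); im=eyes.read_camera("wrist"); s=eyes.read_camera("side")
cv2.imwrite("pics/c7.png",np.hstack([cv2.resize(im[100:320,180:380],(400,440)),cv2.resize(s[140:260,260:370],(400,440),interpolation=2)]))
go([.4883,-.3204,.1384],.273)
for n,P in(("tip",[.5311,-.3103,.1855]),("eye",[.4878,-.3225,.176]),("looptop",[.4878,-.3225,.197])): print(n,(proj(c,P)-[180,100])*2,(proj(cam("side"),P)-[260,140])*3.65+[400,0])
```

```text
turn first 0.001 then shift [ 0.      0.0005 -0.0005] axes
 [[ 0.962  0.267 -0.049]
 [ 0.269 -0.962  0.041]
 [-0.037 -0.053 -0.998]] now [ 0.4881 -0.3199  0.138 ] [-3.0889  0.0366  0.274 ] 21.375
tip [197.  235.8] [647.47  114.245]
eye [199.8 421.6] [706.965 121.18 ]
looptop [194.  492.2] [708.06   93.075]
```

View pics/c7.png

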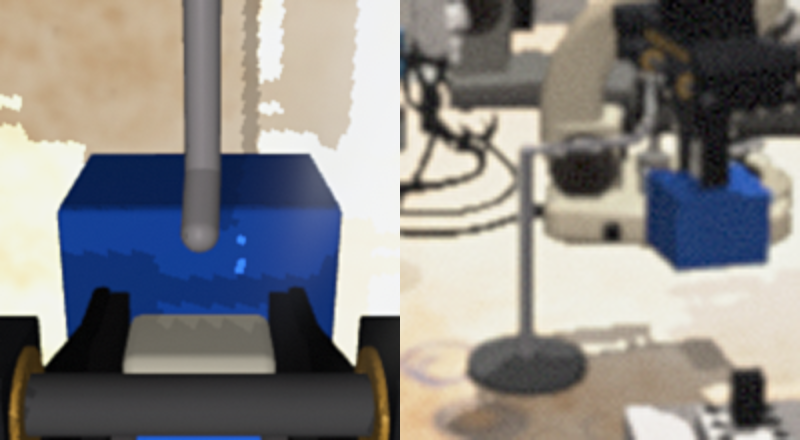

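The wrist crop shows the hook tip at (200,240), in line with the stub centre (198,345), and the bar running straight ahead. Threading now.

Call:
drive_effector(ticks=[{"dx":0.01,"dy":0.0005,"dz":-0.0004,"aperture":0},{"dx":0.015,"dz":-0.0005,"aperture":0},{"dx":0.015,"dz":-0.0005,"aperture":0},{"dx":0.015,"dz":-0.0005,"aperture":0},{"aperture":0}])

```text
time_s: 22.0
tool_pos: [0.5428, -0.3048, 0.1372]
orientation: [-3.089, 0.037, 0.276]
ft_force: [-0.1, -0.6, -1.2]
width: 0.0362
gripper_force: 60.2
```

Call:
drive_effector(ticks=[{"dx":0.015,"dz":-0.0005,"aperture":0},{"dx":0.012,"dz":-0.0005,"aperture":0},{"dx":0.007,"dz":-0.0003,"aperture":0},{"aperture":0},{"aperture":0}])

```text
time_s: 22.62
tool_pos: [0.5738, -0.2972, 0.1377]
orientation: [-3.089, 0.037, 0.273]
ft_force: [-0.8, 0.4, -1.9]
width: 0.0364
gripper_force: 60.2
```

```bash
python3 -c "
from h import *
go([.4883+.089*.963,-.3204+.089*.27,.121],.273)"
```

```text
turn first 0.0003 then shift [0.0011 0.0002 0.0167] axes
 [[ 0.962  0.267 -0.05 ]
 [ 0.269 -0.962  0.04 ]
 [-0.037 -0.052 -0.998]] now [ 0.5738 -0.2972  0.1377] [-3.0891  0.0372  0.2733] 22.625
```

Call:
drive_effector(ticks=[{"dx":0.0003,"dy":0.0004,"dz":0.008,"aperture":0},{"dx":0.0003,"dy":0.0004,"dz":0.006,"aperture":0},{"dz":0.0025,"aperture":0},{"aperture":0},{"aperture":0}])

```text
time_s: 23.25
tool_pos: [0.5742, -0.2968, 0.1213]
orientation: [-3.089, 0.037, 0.274]
ft_force: [0.3, 0.4, -0.2]
width: 0.0362
gripper_force: 60.2
```

Run:
```python
from h import *
go([.574,-.2964,.121],.273)
im=eyes.read_camera("wrist"); s=eyes.read_camera("side")
cv2.imwrite("pics/c8.png",np.hstack([cv2.resize(im[100:320,180:380],(400,440)),cv2.resize(s[140:260,240:350],(400,440),interpolation=2)]))
```

```text
turn first 0.0008 then shift [-0.0001 -0.0004  0.0003] axes
 [[ 0.962  0.267 -0.049]
 [ 0.269 -0.962  0.041]
 [-0.037 -0.052 -0.998]] now [ 0.5742 -0.2968  0.1213] [-3.0892  0.0366  0.2738] 23.25
```

View pics/c8.png

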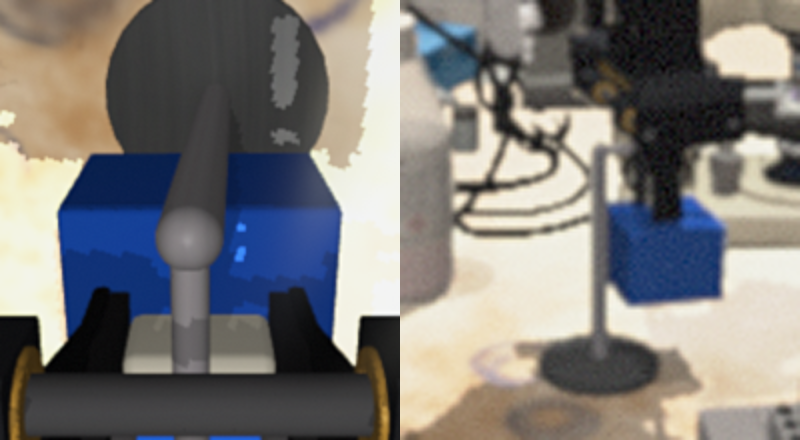

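The bar at column 190 now runs over the stub between the fingers and through the loop, and the cover's weight has come off the wrist. Releasing.

Call:
drive_effector(ticks=[{"dz":0.001,"aperture":0},{"aperture":0.04},{"aperture":0.06},{"aperture":0.06},{"aperture":0.087},{"aperture":0.087},{"aperture":0.087},{"aperture":0.087}], grip_n=10)

```text
time_s: 24.35
tool_pos: [0.5749, -0.293, 0.1234]
orientation: [-3.085, 0.034, 0.277]
ft_force: [-11.4, 17.0, 27.4]
width: 0.0663
gripper_force: 14.4
```

Call:
drive_effector(ticks=[{"dx":-0.0003,"dy":-0.0005,"dz":-0.01,"aperture":0.087},{"dx":-0.001,"dy":-0.001,"dz":-0.02,"aperture":0.087},{"dx":-0.002,"dy":-0.002,"dz":-0.035,"aperture":0.087},{"dx":-0.002,"dy":-0.002,"dz":-0.035,"aperture":0.087},{"aperture":0.087}])

```text
time_s: 24.98
tool_pos: [0.5737, -0.2984, 0.2245]
orientation: [-3.093, 0.032, 0.273]
ft_force: [-0.9, -0.6, 0.9]
width: 0.0872
gripper_force: 0.0
```

Run:
```python
from h import *
print(robot.read_state()['tool_pos'])
im=eyes.read_camera("wrist"); s=eyes.read_camera("side")
cv2.imwrite("pics/c9.png",np.hstack([cv2.resize(im[20:350,180:430],(400,528)),cv2.resize(s[140:260,240:350],(400,528),interpolation=2)]))
```

```text
[ 0.57374339 -0.29837692  0.22448515]
```

View pics/c9.png

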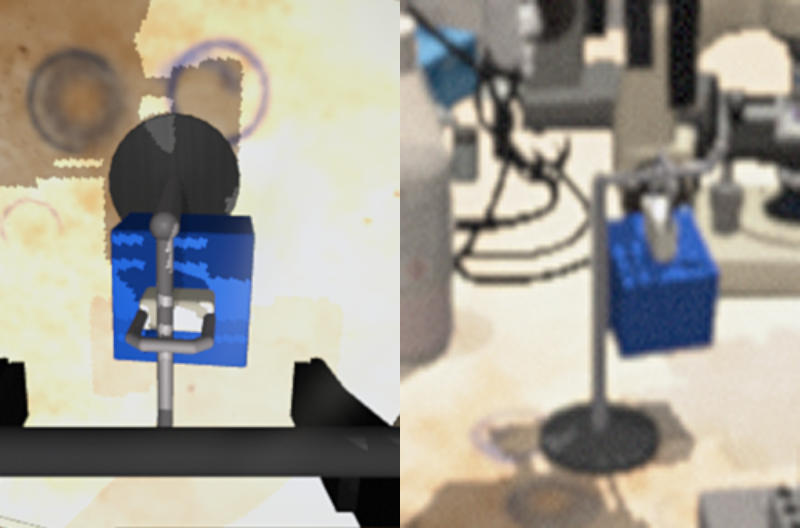

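The loop hangs over the bar, with the cover at (180,290) in the crop beneath it and the fingers clear. Next is the block.

```bash
python3 -c "
from h import *
go([.484,-.0725,.20],.273); go([.484,-.0725,.20],1.69)"
```

```text
turn first 0.0004 then shift [-0.0238 -0.2389  0.0341] axes
 [[ 0.962  0.267 -0.049]
 [ 0.269 -0.962  0.04 ]
 [-0.036 -0.052 -0.998]] now [ 0.5725 -0.2973  0.2208] [-3.0897  0.0363  0.2734] 25.075
turn first -1.4166 then shift [ 0.2324 -0.0601  0.0341] axes
 [[-0.117  0.992 -0.049]
 [ 0.992  0.119  0.04 ]
 [ 0.046 -0.044 -0.998]] now [ 0.5725 -0.2973  0.2208] [-3.0897  0.0363  0.2734] 25.075
```

Call:
drive_effector(ticks=[{"dx":-0.003,"dy":-0.034,"aperture":0.087},{"dx":-0.004,"dy":-0.041,"dz":0.005,"aperture":0.087},{"dx":-0.004,"dy":-0.041,"dz":0.005,"aperture":0.087},{"dx":-0.004,"dy":-0.041,"dz":0.007,"aperture":0.087},{"dx":-0.004,"dy":-0.041,"dz":0.008,"aperture":0.087},{"dx":-0.0048,"dy":-0.0409,"dz":0.009,"aperture":0.087}], grip_n=50)

```text
time_s: 25.82
tool_pos: [0.4827, -0.0709, 0.1988]
orientation: [-3.089, 0.038, 0.274]
ft_force: [0.7, 0.6, -0.6]
width: 0.0866
gripper_force: 0.0
```

Call:
drive_effector(ticks=[{"turn":-0.18,"aperture":0.087},{"turn":-0.18,"aperture":0.087},{"turn":-0.18,"aperture":0.087},{"turn":-0.18,"aperture":0.087},{"turn":-0.18,"aperture":0.087},{"turn":-0.18,"aperture":0.087},{"turn":-0.18,"aperture":0.087},{"turn":-0.1566,"aperture":0.087},{"aperture":0.087},{"aperture":0.087}])

```text
time_s: 27.08
tool_pos: [0.4835, -0.0722, 0.1994]
orientation: [-3.096, -0.046, 1.685]
ft_force: [-0.1, -0.0, 0.8]
width: 0.0868
gripper_force: 0.0
```

Run:
```python
from h import *
go([.484,-.0725,.2],1.69)
c=cam("wrist"); im=eyes.read_camera("wrist"); ct=cam("top"); t=eyes.read_camera("top")
cv2.imwrite("pics/w10.png",im); cv2.imwrite("pics/t10.png",t)
for z in(.108,.073,.06): print(z,proj(c,[.484,-.0725,z]),proj(ct,[.484,-.0725,z]))
v=im.max(2); u0=proj(c,[.484,-.0725,.1]).astype(int)
print([b for b in blobs(v<60,60) if abs(b[1][0]-u0[0])<60 and abs(b[1][1]-u0[1])<60])
print([b for b in blobs(v>110,500)][:6])
print(im[u0[1]-40:u0[1]+45:5,u0[0]-60:u0[0]+61:6].max(2))
```

```text
turn first -0.0052 then shift [-0.0003  0.0004 -0.0006] axes
 [[-0.119  0.992 -0.051]
 [ 0.992  0.121  0.041]
 [ 0.046 -0.045 -0.998]] now [ 0.4835 -0.0722  0.1994] [-3.096  -0.0462  1.6848] 27.075
0.108 [283.3 217.2] [251.3 260.7]
0.073 [284.7 206.7] [252.2 259.9]
0.06 [285.1 203.4] [252.5 259.6]
[([259, 180, 12, 11, 104], array([264.7, 184.9])), ([298, 180, 12, 11, 101], array([303.5, 184.9])), ([260, 196, 36, 34, 842], array([279.4, 211. ])), ([298, 200, 11, 11, 93], array([303.2, 204.8])), ([298, 220, 11, 10, 84], array([303.2, 224.6]))]
[([0, 0, 560, 287, 123886], array([307.3, 142.5])), ([146, 318, 259, 48, 8481], array([260.2, 338.4]))]
[[230 231 231 231 167 130  72  74  72  71  73  75  75  74  74 132 170 174
  173 171 172]
 [231 231 231 231 167 133 175  93 174 175 177 174 182 140 152 113
[... 659 characters left out ...]
7 227 228 218 236  98  68  13  35  29  73 191 221 166 226 225
  228 228 229]
 [228 229 228 227 227 227 214  38  94  38  39  28 217  42  42 119 226 225
  228 229 229]
 [229 228 227 227 227 228 238  38 238 231 230 230 230  50 139  81 226 225
  229 229 230]
 [227 227 227 227 227 229 222 163 182 141 120 152 117 155 196 196 226 224
  229 229 230]
 [227 227 229 227 227 229 231 232 232 231 230 229 228 229 227 227 226 226
  230 230 230]
 [229 229 229 229 227 229 231 231 230 231 228 227 226 227 226 226 226 226
  229 230 230]
 [228 228 227 227 227 231 231 231 230 231 227 227 227 226 226 225 227 226
  230 230 230]
 [227 226 228 229 229 231 231 233 233 230 228 228 229 225 224 224 228 227
  230 231 231]]
```

```bash
python3 -c "
from h import *
go([.4834,-.0709,.079],1.688)"
```

```text
turn first -0.002 then shift [-0.0042  0.0053  0.1205] axes
 [[-0.117  0.992 -0.05 ]
 [ 0.992  0.119  0.041]
 [ 0.046 -0.045 -0.998]] now [ 0.4837 -0.0722  0.1997] [-3.0966 -0.0461  1.686 ] 27.175
```

Call:
drive_effector(ticks=[{"dx":-0.0014,"dy":0.0018,"dz":0.04,"aperture":0.087},{"dx":-0.0014,"dy":0.0018,"dz":0.04,"aperture":0.087},{"dx":-0.0009,"dy":0.0012,"dz":0.028,"aperture":0.087},{"dx":-0.0005,"dy":0.0005,"dz":0.0125,"aperture":0.087},{"aperture":0.087},{"aperture":0.04},{"aperture":0.02}], grip_n=20)

```text
time_s: 28.05
tool_pos: [0.4844, -0.0709, 0.0803]
orientation: [-3.099, -0.046, 1.688]
ft_force: [0.9, -0.6, -0.7]
width: 0.0742
gripper_force: 0.0
```

Call:
drive_effector(ticks=[{"aperture":0.0},{"aperture":0.0},{"aperture":0.0},{"aperture":0.0},{"aperture":0.0},{"aperture":0.0},{"aperture":0.0},{"aperture":0.0}], grip_n=50)

```text
time_s: 29.05
tool_pos: [0.4825, -0.0709, 0.0793]
orientation: [-3.095, -0.047, 1.688]
ft_force: [-7.2, -0.8, 7.0]
width: 0.0197
gripper_force: 49.1
```

```bash
python3 -c "
from h import *
go([.4834,-.0709,.079],1.688)"
```

```text
turn first 0.0003 then shift [-0.0001  0.0009  0.0003] axes
 [[-0.117  0.992 -0.052]
 [ 0.992  0.119  0.041]
 [ 0.047 -0.047 -0.998]] now [ 0.4825 -0.0709  0.0793] [-3.0949 -0.0466  1.6883] 29.05
```

Call:
drive_effector(ticks=[{"dx":0.002,"dz":-0.001,"aperture":0},{"dx":0.002,"dz":-0.001,"aperture":0},{"dx":0.002,"dz":-0.001,"aperture":0},{"aperture":0},{"aperture":0}])

```text
time_s: 29.68
tool_pos: [0.4827, -0.0673, 0.0814]
orientation: [-3.096, -0.043, 1.687]
ft_force: [2.7, -9.4, -13.4]
width: 0.0199
gripper_force: 49.9
```

Run:
```python
from h import *
s=robot.read_state(); print(s["torque"])
c=cam("wrist"); im=eyes.read_camera("wrist"); v=im.max(2)
cv2.imwrite("pics/w11.png",im)
print([b for b in blobs(v<60,40) if abs(b[1][0]-285)<70 and b[1][1]<260])
```

```text
[-2.68789801 -1.17161331  0.1634316 ]
[([302, 219, 19, 19, 291], array([310.9, 228.4])), ([238, 220, 20, 18, 287], array([247.3, 228.5]))]
```

Call:
drive_effector(ticks=[{"dx":0.002,"dz":-0.0005,"aperture":0},{"dx":0.0015,"dz":-0.0005,"aperture":0},{"aperture":0},{"aperture":0}])

```text
time_s: 30.22
tool_pos: [0.4825, -0.0648, 0.0825]
orientation: [-3.097, -0.042, 1.686]
ft_force: [3.5, -12.0, -14.2]
width: 0.0201
gripper_force: 50.0
```

Run:
```python
from h import *
s=robot.read_state(); print(s["tool_pos"])
c=cam("wrist"); im=eyes.read_camera("wrist"); v=im.max(2)
cv2.imwrite("pics/w12.png",im)
print([b for b in blobs(v<60,40) if abs(b[1][0]-285)<70 and b[1][1]<260])
for th in(0,.08,.12):
  # near holes row: block frame points (y=+17ish) at block top; rotate about left cheek contact
  print(th,[proj(c,[.4834-.122*yy+xx,-.0709+yy,zz]) for xx in(-.0145,.0145) for y,z in((.0175,.021),) for yy,zz in((26e-3+(y-.026)*np.cos(th)+z*np.sin(th),.052+z*np.cos(th)-(y-.026)*np.sin(th)),)])
```

```text
[ 0.48250836 -0.06483147  0.08250327]
[([238, 222, 20, 18, 288], array([247.4, 230.5])), ([302, 222, 19, 18, 285], array([310.8, 230.5]))]
0 [array([251.2, 232.9]), array([304.2, 239.7])]
0.08 [array([251. , 230.2]), array([304.2, 237. ])]
0.12 [array([250.9, 228.8]), array([304.3, 235.6])]
```

Call:
drive_effector(ticks=[{"dx":-0.0025,"dz":-0.001,"aperture":0},{"dx":-0.0025,"dz":-0.001,"aperture":0},{"dx":-0.0025,"dz":-0.001,"aperture":0},{"dx":-0.0025,"dz":-0.001,"aperture":0},{"dx":-0.0025,"dz":-0.001,"aperture":0},{"dx":-0.0025,"dz":-0.001,"aperture":0},{"dx":-0.0025,"dz":-0.001,"aperture":0},{"aperture":0},{"aperture":0}])

```text
time_s: 31.4
tool_pos: [0.4837, -0.0753, 0.0878]
orientation: [-3.094, -0.051, 1.691]
ft_force: [1.5, 10.1, -16.8]
width: 0.0196
gripper_force: 50.0
```

Run:
```python
from h import *
im=eyes.read_camera("wrist"); v=im.max(2)
print([b for b in blobs(v<60,40) if abs(b[1][0]-285)<70 and b[1][1]<260])
```

```text
[([237, 215, 20, 19, 288], array([246.7, 224.4])), ([302, 215, 19, 19, 290], array([311., 224.]))]
```

Add to h.py:
```python
def wcam(pos,ori):
    p=eyes.camera_params("wrist"); f=210/np.tan(np.radians(p["fovy"]/2)); T=np.array(p["tool_from_camera"]); Rt=R.from_euler("xyz",ori).as_matrix()
    return f,p["cx"],p["cy"],Rt@T[:3,:3],np.array(pos)+Rt@T[:3,3]
def tilt(pos,ori,rows):
    c0=wcam([.4835,-.0722,.1994],[-3.096,-.0462,1.6848]); g0=np.array([.4825,-.0709,.0793+.0187])  # grasp point when gripped
    H=[plane(c0,u,.073)-g0 for u in((264.7,184.9),(303.5,184.9))]
    c=wcam(pos,ori); g=np.array(pos)+[0,0,.0187]; ax=np.array([np.cos(.12),np.sin(.12),0])
    ts=np.arange(-.25,.26,.01); r=[np.mean([proj(c,g+R.from_rotvec(-t*ax).as_matrix()@h)[1] for h in H]) for t in ts]
    return np.interp(rows,r,ts) if r[-1]>r[0] else np.interp(rows,r[::-1],ts[::-1])
```

Run:
```python
from h import *
print(tilt([.4827,-.0673,.0814],[-3.096,-.043,1.687],228.45),tilt([.4825,-.0648,.0825],[-3.097,-.042,1.686],230.5),tilt([.4837,-.0753,.0878],[-3.094,-.051,1.691],224.2))
```

```text
0.04428571428571397 0.09875000000000005 -0.07999999999999985
```

Call:
drive_effector(ticks=[{"dx":-0.002,"dz":-0.0005,"aperture":0},{"dx":-0.002,"dz":-0.0005,"aperture":0},{"aperture":0},{"aperture":0}])

```text
time_s: 31.95
tool_pos: [0.4843, -0.0785, 0.089]
orientation: [-3.094, -0.052, 1.691]
ft_force: [-1.0, 12.7, -12.0]
width: 0.0199
gripper_force: 50.0
```

Run:
```python
from h import *
s=robot.read_state(); im=eyes.read_camera("wrist"); v=im.max(2)
b=[b for b in blobs(v<60,40) if abs(b[1][0]-285)<70 and b[1][1]<260]; print(b, tilt(s["tool_pos"],s["orientation"],np.mean([q[1][1] for q in b])))
```

```text
[([237, 213, 20, 19, 288], array([246.5, 221.9])), ([302, 213, 19, 18, 285], array([311.1, 221.7]))] -0.15666666666666595
```

Call:
drive_effector(ticks=[{"dx":0.003,"dz":-0.001,"aperture":0},{"dx":0.003,"dz":-0.001,"aperture":0},{"dx":0.003,"dz":-0.001,"aperture":0},{"dx":0.003,"dz":-0.001,"aperture":0},{"dx":0.003,"dz":-0.001,"aperture":0},{"dx":0.003,"dz":-0.001,"aperture":0},{"dx":0.003,"dz":-0.001,"aperture":0},{"aperture":0},{"aperture":0}])

```text
time_s: 33.12
tool_pos: [0.4823, -0.0649, 0.0969]
orientation: [-3.094, -0.044, 1.687]
ft_force: [2.9, -7.3, -19.2]
width: 0.0195
gripper_force: 50.0
```

Run:
```python
from h import *
s=robot.read_state(); im=eyes.read_camera("wrist"); v=im.max(2)
b=[b for b in blobs(v<60,40) if abs(b[1][0]-285)<70 and b[1][1]<260]; print(b, tilt(s["tool_pos"],s["orientation"],np.mean([q[1][1] for q in b])))
```

```text
[([238, 220, 20, 19, 284], array([247.7, 228.6])), ([301, 220, 19, 18, 280], array([310.4, 228.5]))] 0.04714285714285752
```

Call:
drive_effector(ticks=[{"dx":-0.003,"dz":-0.001,"aperture":0},{"dx":-0.003,"dz":-0.001,"aperture":0},{"dx":-0.003,"dz":-0.001,"aperture":0},{"dx":-0.003,"dz":-0.001,"aperture":0},{"dx":-0.003,"dz":-0.001,"aperture":0},{"dx":-0.002,"dz":-0.001,"aperture":0},{"aperture":0},{"dx":0.003,"dz":-0.001,"aperture":0},{"dx":0.003,"dz":-0.0015,"aperture":0},{"dx":0.002,"dz":-0.0015,"aperture":0},{"aperture":0}])

```text
time_s: 34.55
tool_pos: [0.4854, -0.072, 0.1086]
orientation: [-3.098, -0.046, 1.688]
ft_force: [0.0, -0.8, -2.5]
width: 0.0197
gripper_force: 50.0
```

Run:
```python
from h import *
s=robot.read_state(); im=eyes.read_camera("wrist"); v=im.max(2)
b=[b for b in blobs(v<60,40) if abs(b[1][0]-285)<70 and b[1][1]<260]; print(b, tilt(s["tool_pos"],s["orientation"],np.mean([q[1][1] for q in b])))
go([.4834,-.0709,.124],1.688)
```

```text
[([238, 215, 19, 19, 284], array([246.9, 224.3])), ([301, 215, 20, 19, 287], array([310.5, 224.1]))] -0.07857142857142889
turn first 0.0003 then shift [ 0.0022 -0.0023 -0.0154] axes
 [[-0.117  0.992 -0.049]
 [ 0.992  0.119  0.04 ]
 [ 0.046 -0.044 -0.998]] now [ 0.4852 -0.0722  0.1084] [-3.0976 -0.046   1.6883] 34.6
```

Free (only the block's weight on the wrist). Next, raise it to about 2 cm clear.

Call:
drive_effector(ticks=[{"dx":0.001,"dy":-0.001,"dz":-0.004,"aperture":0},{"dx":0.0012,"dy":-0.0013,"dz":-0.006,"aperture":0},{"dz":-0.0055,"aperture":0},{"dz":-0.002,"aperture":0},{"aperture":0},{"aperture":0},{"aperture":0},{"aperture":0}])

```text
time_s: 35.6
tool_pos: [0.4833, -0.0708, 0.1257]
orientation: [-3.097, -0.046, 1.688]
ft_force: [-0.4, 0.4, -2.7]
width: 0.0195
gripper_force: 50.0
```

Run:
```python
from h import *
s=robot.read_state(); im=eyes.read_camera("wrist"); v=im.max(2)
b=[b for b in blobs(v<60,40) if abs(b[1][0]-285)<70 and b[1][1]<260]; print(b, tilt(s["tool_pos"],s["orientation"],np.mean([q[1][1] for q in b])))
t=eyes.read_camera("side"); m=cv2.inRange(cv2.cvtColor(t,cv2.COLOR_BGR2HSV),(100,130,60),(125,255,255)); print(blobs(m))
print(proj(cam("side"),[.5735,-.298,.09]),robot.read_state()["ft_force"])
```

```text
[([238, 215, 19, 19, 283], array([246.9, 224.3])), ([301, 215, 20, 19, 289], array([310.5, 224.1]))] -0.07857142857142889
[([297, 193, 32, 30, 555], array([310.2, 210. ])), ([320, 197, 9, 6, 42], array([323.5, 200. ])), ([377, 343, 9, 8, 55], array([380.8, 346.6]))]
[311.  207.3] [ 0.40167402  0.61258261 -2.97951571]
```

```bash
python3 -c "
from station import robot, eyes
print(robot.sign_off())"
```

```text
the job is handed in; nothing more can be done
None
```

The job was handed in at about 36 s with the cover hanging on the hook and the block held roughly upright (under 0.1 rad of tilt) about 19 mm above its well; no verdict came back. It was rocked left, right and left while still in the well. The cover was dropped once on the bench and regripped, and I viewed 13 pictures against the limit of 10.

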